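Shut the sealed disc case with its draw latch

ROBOT

A 6-joint arm with a two-finger parallel gripper is mounted at the origin on a cart in front of the work surface, level with it; the furniture and walls round the work are solid. World frame = base frame: x ahead of the robot, y to its left, z up, the work surface at z = 0. Lengths are in m, angles in rad, forces in N, time in s.
With the tool pointing down it reaches from about 0.35 to 0.775 m from the base axis. Payload 7.3 kg.
Tool frame: the origin (TCP) lies at the very end of the fingers, on their centre line; the grasp point (between the pads) lies 19 mm behind it; z points along the fingers, y is the line along which they close (so a half turn about z gives the same grasp; the last joint's range is limited). The gripper opens to 92 mm and grips with 3 to 60 N. Pads are 19 mm wide; open, the fingers measure 130 mm over their backs; the gripper's body (75 mm by 190 mm) begins 47 mm behind the grasp point.
Start: joints at [1.081, 0.342, 1.524, -0, 1.275, -0.146], TCP at [0.177, 0.494, 0.187] pointing down, gripper open.
Joint ranges: [-2.53, 2.53], [-0.77, 2.02], [0.04, 2.7], [-1, 4.14], [0.28, 2.66], [-3.11, 3.11]. Speed limits (rad/s): [2.57, 2.57, 3.14, 3.14, 3.14, 3.14].

INTERFACE

Orientations are given as [roll, pitch, yaw] about the fixed x, y, z axes, in that order (R = Rz(yaw) Ry(pitch) Rx(roll)).
In Python, from cell import robot gives the robot as it stands. The module is installed in compiled form; this text tells all that it offers.
- The arm moves only by the tool arm_command, never from a script. Its argument "moves" is a list of rows, each a list of 3 entries, a list of its own where there are three numbers: the shift along the tool's x, y, z in m, then the turn, a rotation vector about the tool's x, y, z in rad, then the finger opening in m, from 0 to 0.0918. In form: [[[dx, dy, dz], [ax, ay, az], claw], ...]. A call has exactly 5 rows; each row is the pose to reach, as a shift and turn from the pose commanded when the call began, along the tool's axes at that moment; what a row does not reach only later rows make up. A row lasts 1/10 s, in which the tool goes at most 50 mm and 8.59 degrees, less where a joint would pass 70% of its speed; a pose out of reach is approached as far as the arm can. A call with a gripper value outside its range is refused whole. The fingers move at their own pace and stop on an object; "squeeze" is the grip in N (left out, the last holds). Time passes only in rows, so rows that repeat a pose let the fingers close, or fill a call up. It gives the time, the measured TCP pose, the force, the opening and the grip force at its end, in the units of the state.
- robot.observe(): the state, without advancing time (a new reading comes with each control period).
- robot.read_camera(name): name is "side" or "top"; returns the picture (384x512x3 uint8, red, green, blue); there is no depth.
- robot.camera_model(name): a dict with "fx", "fy", "cx", "cy" (pixels), "R" (3x3) and "t" (3): a world point X has camera coordinates R X + t. Camera axes: x right, y down, z forward; pixel columns grow to the right and rows downward; lengths in m; the calibration is good to about 2 mm. A picture is of the moment at which its call begins. camera_model takes no time and is no camera call.
- robot.hand_in(): hands the job in; it is judged then, once.
The state is a dict: "time": time; "qpos": joint angles; "qvel": joint speeds; "joint_efforts": joint torques, N m; "tool_pos": TCP position; "tool_rot": TCP orientation; "contact_force": force on the tool from outside, world axes, zero at the start; "torque": the same for the moment, N m; "opening": finger opening in m; "grip_force": force on a finger pad.
Only numpy, scipy, OpenCV 4.12 (cv2) and the standard library are available. Lean on these libraries where they do the work, as an engineer would, in place of code of your own. Each camera call takes 0.05 s, during which the arm holds its last target. There are 200 camera calls.

TASK

The grey steel case that keeps the mesh discs dry stands open. Shut its lid, hook the wire loop of the latch on its front over the keeper on the lid, and then press the lever down and flat against the case, past centre, so that the lid is drawn down on its rubber seal and stays so when you let go. Leave the tools and parts that lie round the case where they are.

Things in the scene. Friction and masses are not known exactly. Their poses are not given: they have to be found in the camera images.
- case: grey steel case, fixed to the bench, 190 mm deep (its x), 240 wide (y), 148 high when shut: lower half 108, a seam with a rubber seal, lid 40. Origin at the centre of its underside on the bench; x points from its front to its back, y to the left seen from the robot, z up. The front with the latch, at x = -0.095, looks towards the robot
- lid (a joint): lid angle (rad): 0 = drawn fully home, 0.012 to 0.018 = shut but loose on the springy seal (front edge about 3 mm proud; some 25 N there presses it home), more = open. Hinge line along the case's y at its x = +0.095, z = 0.112. The hinge is stiff: the lid stays where it is left; 1 to 6 N at the front edge move it
- lid_edge (a point): middle of the lid's upper front edge. The lid is a flat-topped tray 190 x 240 x 40 mm with 4 mm walls, 148 mm above the bench when shut
- lever (a joint): latch lever angle (rad): 0 = flat, hanging down along the case front; 1.57 = sticking out level; more = up and out. Hinge line along the case's y through lever_pivot. It stays where it is left (about 1 N at its end moves it). With the loop hooked, the last part takes up to 8 N at the end, until it passes centre at about 0.2; from there the loop's pull holds it flat
- lever_pivot (a point): middle of the lever's hinge line, 14.5 mm out from the case front, 84 mm above the bench
- lever_end (a point): point on the lever's pressing face (outer face when flat, upper face when it sticks out), mid-width, 60 mm from the pivot. The lever is a steel strip 34 mm wide, 3 mm thick, ending 76 mm from the pivot in a curled tab (last 8 mm); flat, this face stands 17.5 mm out from the case front
- loop (a joint): angle of the wire loop relative to the lever (rad): 2.95 = folded on the lever's pressing face, 0 = pointing opposite to the lever. The loop's lean from straight up, towards the robot, is loop minus lever. It swings freely and drops to the side it leans to
- loop_bar (a point): middle of the loop's cross bar, parallel to the case's y. The loop is of 6 mm wire: two legs, 49 mm from swing line to bar centre, 54 mm over their outsides, and the bar. The swing line is fixed in the lever, 15 mm from lever_pivot: at lever angle a it lies 15*sin(a-0.14) mm further out than lever_pivot and 15*cos(a-0.14) mm below it
- keeper_seat (a point): where the bar's centre belongs, on the keeper on the lid's front (moves with the lid). Keeper: 30 mm wide, so the legs pass beside it; a riser 9 mm out from the lid, 35 high; at its foot a shelf running out to 23 mm with an upturned lip 3 thick, 6 high. The bar drops from above into the 11 mm gap between riser and lip; this point is mid-gap, 3 mm above the shelf
- tape_mid (a point): centre of the roll of tape (104 mm across, 25 mm high) to the right of the case; a bystander
- spanner: open spanner, 194 x 36 x 6 mm, lying in front and to the right of the latch; a bystander
- bolt: hex bolt, 59 x 19 mm, lying in front and to the left of the latch; a bystander
- bush: turned bush, 34 mm across, 13 mm high, near the left front corner of the case; a bystander
- screwdriver: screwdriver, 199 x 30 x 28 mm, lying well in front of the case; a bystander

How it is judged:
By the outcome, as a careful person would: the job done as asked, in the order asked, and still so for the second after the job is handed in, with the robot touching nothing.
It also fails if it takes over 58 s, if anything falls off the work surface, if the arm or the gripper's body presses on something with over 40 N, if the wrist force passes 120 N, or if a joint passes its speed limit or range.

## Working session

There is one attempt and no reset: what is moved stays moved. The work goes in short steps, Python scripts to look and compute and a tool call to move; the robot and the scene stay as the last step left them, time stands still between calls to the robot, and variables do not carry over. Pictures are saved under pics/ and viewed, at most 10 in all, crops included, and the job is handed in when it is done.

Besides the shell and the picture viewer there is one more tool, called as name(argument=value, ...), one argument or row to a line, values as JSON. arm_command: Moves the arm, as the interface text tells. Its arguments: {"type":"object","properties":{"moves":{"type":"array"},"squeeze":{"type":"number"}},"required":["moves"]}

```bash
mkdir -p pics
cat > h.py <<'E'
import numpy as np, cv2
from cell import robot
from scipy.spatial.transform import Rotation as Rn
def snap(n,f):
    im=robot.read_camera(n); cv2.imwrite('pics/'+f,im[:,:,::-1]); return im
def proj(n,X):
    m=robot.camera_model(n); c=np.array(m['R'])@np.array(X)+np.array(m['t'])
    return np.array([m['fx']*c[0]/c[2]+m['cx'],m['fy']*c[1]/c[2]+m['cy']])
def ray(n,u,v):
    m=robot.camera_model(n);R=np.array(m['R']);t=np.array(m['t'])
    d=R.T@np.array([(u-m['cx'])/m['fx'],(v-m['cy'])/m['fy'],1]); return -R.T@t,d
def onplane(n,u,v,z):
    o,d=ray(n,u,v); return o+d*(z-o[2])/d[2]
def onx(n,u,v,p,nv):
    o,d=ray(n,u,v); nv=np.array(nv); return o+d*(np.dot(np.array(p)-o,nv)/np.dot(d,nv))
E
python3 - <<'E'
from h import *
a=snap('side','s0.png');b=snap('top','t0.png')
print(np.vstack([a,b]).shape)
cv2.imwrite('pics/both0.png',cv2.resize(np.vstack([a,b])[:,:,::-1],(400,600)))
for n in('side','top'):
    m=robot.camera_model(n);R=np.array(m['R']);print(n,-R.T@np.array(m['t']),R[2],m['fx'])
s=robot.observe();print(s['tool_rot'],s['time'],s['opening'])
E
```

```text
(768, 512, 3)
side [0.31509499 0.58356105 0.68569973] [ 0.33654611 -0.7021783  -0.62744111] 402.5174081363735
top [ 0.49767493 -0.09952021  1.29653468] [ 0.10932788  0.02695318 -0.99364025] 473.27147438538503
[-3.14015737e+00 -2.15394102e-04  2.79783240e+00] 0.1 0.09153473898740058
```

View pics/s0.png

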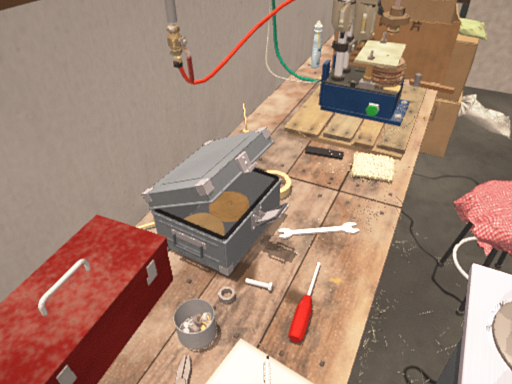

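View pics/t0.png

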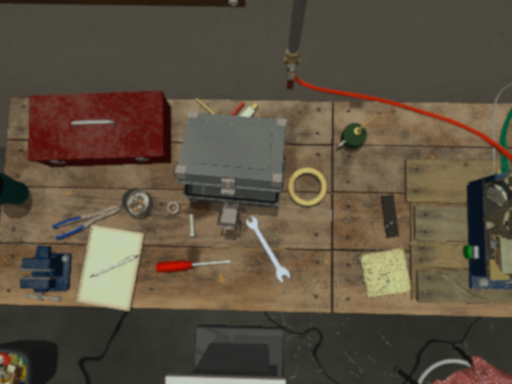

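Both views show the case: in the side view around (150-285, 130-275), in the top view at (180-285, 112-230). The lid is part open and the lever sticks out at about (230,217) in the top view. I'll enlarge the case in both.

Run:
```python
import cv2,numpy as np
a=cv2.imread('pics/s0.png')[120:285,135:300];b=cv2.imread('pics/t0.png')[100:240,170:300]
cv2.imwrite('pics/z0.png',cv2.resize(a,None,fx=3.6,fy=3.6,interpolation=cv2.INTER_CUBIC))
cv2.imwrite('pics/z1.png',cv2.resize(b,None,fx=4,fy=4,interpolation=cv2.INTER_CUBIC))
```

```text
(no output)
```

View pics/z0.png

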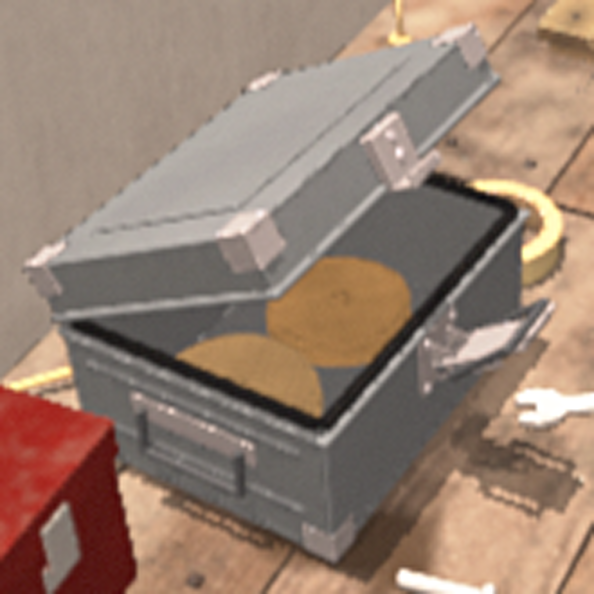

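View pics/z1.png

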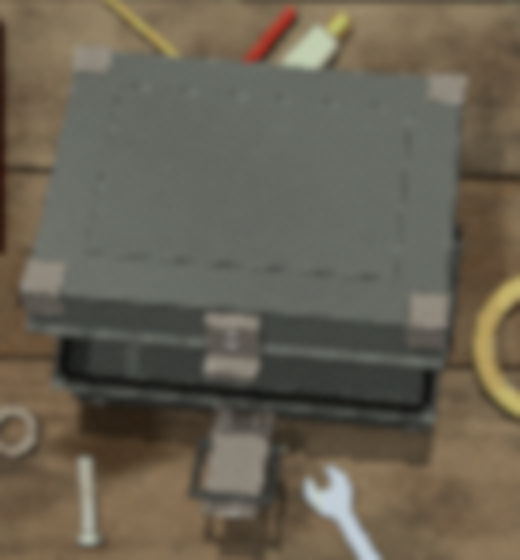

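z0 gives the case's front rim corners at side pixels (225,241) and (280,180). z1 gives them at top pixels (185.5,197) and (279,204). The loop lies folded on the outstretched lever, with its bar at about (227.5,224) in the top view. The keeper is at about (228,188) top and (247,167) side.

```bash
cat >> h.py <<'E'
def S(u,v): return 135+u/3.6,120+v/3.6
def T(u,v): return 170+u/4,100+v/4
def tri(ps,pt):
    o1,d1=ray('side',*ps);o2,d2=ray('top',*pt)
    A=np.stack([d1,-d2],1);k=np.linalg.lstsq(A,o2-o1,rcond=None)[0]
    p,q=o1+d1*k[0],o2+d2*k[1];return (p+q)/2,np.linalg.norm(p-q)
E
python3 - <<'E'
from h import *
np.set_printoptions(precision=4,suppress=True)
for n,p in (('rimL s',S(325,435)),('rimR s',S(522,215))): print(n,onplane('side',*p,.108))
for n,p in (('rimL t',T(62,388)),('rimR t',T(435,415))): print(n,onplane('top',*p,.108))
print('bottom L',onplane('side',*S(335,560),0))
print('lid FL low',tri(S(272,297),T(27,325)))
print('lid FR low',tri(S(498,78),T(443,362)))
print('keeper top mid',tri(S(387,123),T(232,317)))
print('keeper lip mid',tri(S(418,175),T(230,378)))
print('lever tip mid',tri(S(548,308),T(232,512)))
print('lever root',tri(S(440,345),T(243,430)))
E
```

```text
rimL s [0.619  0.1083 0.108 ]
rimR s [ 0.6001 -0.1222  0.108 ]
rimL t [0.6156 0.1038 0.108 ]
rimR t [ 0.603  -0.1325  0.108 ]
bottom L [ 0.6196  0.1072 -0.    ]
lid FL low (array([0.6433, 0.1101, 0.2004]), np.float64(0.00018164071717065725))
lid FR low (array([ 0.6253, -0.1343,  0.2   ]), np.float64(0.0012323756538653184))
keeper top mid (array([ 0.6429, -0.0141,  0.2337]), np.float64(0.005398591657253356))
keeper lip mid (array([ 0.6159, -0.0097,  0.208 ]), np.float64(0.005324791350441846))
lever tip mid (array([ 0.5373, -0.009 ,  0.1393]), np.float64(0.0022458916634768536))
lever root (array([ 0.5984, -0.008 ,  0.0862]), np.float64(0.011795666882198467))
```

```bash
cat >> h.py <<'E'
np.set_printoptions(precision=4,suppress=True)
PSI=-0.07; F=np.array([.610,-.0115])   # front mid of case
def w(out,y,z):  # out: mm in front of case front (m), y along case y
    c,s=np.cos(PSI),np.sin(PSI)
    return np.array([F[0]-out*c-y*s, F[1]-out*s+y*c, z])
def orient(tilt=0,yaw=np.pi+PSI):  # tilt>0: tool points forward(+x case) by tilt from down
    return Rn.from_euler('z',PSI)*Rn.from_euler('y',-tilt)*Rn.from_euler('z',yaw-PSI)*Rn.from_euler('x',np.pi)
def delta(p,R):
    s=robot.observe();R0=Rn.from_euler('xyz',s['tool_rot'])
    print('at',s['tool_pos'],'case out,y',case(s['tool_pos']),'t',s['time'],'f',s['contact_force'],'op',s['opening'])
    print('shift',R0.inv().apply(p-np.array(s['tool_pos'])),'turn',(R0.inv()*R).as_rotvec())
def case(p):
    d=np.array(p[:2])-F;c,s=np.cos(PSI),np.sin(PSI);return np.array([-(d[0]*c+d[1]*s),-d[0]*s+d[1]*c])
E
python3 - <<'E'
from h import *
print(orient(0.5).apply([0,0,1]))
delta(w(-.057,0,.30),orient())
E
```

```text
[ 0.4783 -0.0335 -0.8776]
at [0.1767 0.4939 0.1864] case out,y [0.4676 0.4739] t 0.1 f [-0.8342 -0.5542 -0.2514] op 0.09153473898740058
shift [-0.6331 -0.3146 -0.1133] turn [-0.0014 -0.0004 -0.2738]
```

arm_command(
  moves=[
    [[0, 0, -0.05], [0, 0, 0], 0],
    [[-0.02, -0.01, -0.1], [0, 0, 0], 0],
    [[-0.06, -0.03, -0.113], [0, 0, -0.1], 0],
    [[-0.1, -0.05, -0.113], [0, 0, -0.2], 0],
    [[-0.14, -0.07, -0.113], [0, 0, -0.27], 0],
  ],
)

```text
time: 0.6
tool_pos: [0.286, 0.3801, 0.3005]
tool_rot: [3.141, 0.001, 3.072]
contact_force: [0.9, 0.1, -0.6]
opening: 0.0565
grip_force: 0.0
```

Run:
```python
from h import *
delta(w(-.057,0,.30),orient())
```

```text
at [0.286  0.3801 0.3005] case out,y [0.3506 0.368 ] t 0.6 f [ 0.881   0.1392 -0.5777] op 0.05648453455341613
shift [-0.4073 -0.3683  0.0005] turn [0.0008 0.0008 0.0009]
```

arm_command(
  moves=[
    [[-0.037, -0.033, 0], [0, 0, 0], 0],
    [[-0.074, -0.067, 0], [0, 0, 0], 0],
    [[-0.11, -0.1, 0], [0, 0, 0], 0],
    [[-0.15, -0.135, 0], [0, 0, 0], 0],
    [[-0.185, -0.167, 0], [0, 0, 0], 0],
  ],
)

```text
time: 1.1
tool_pos: [0.4579, 0.1997, 0.2998]
tool_rot: [3.141, -0.0, 3.068]
contact_force: [0.7, 0.3, 0.2]
opening: 0.0161
grip_force: 0.0
```

arm_command(
  moves=[
    [[-0.037, -0.033, 0], [0, 0, 0], 0],
    [[-0.074, -0.067, 0], [0, 0, 0], 0],
    [[-0.11, -0.1, 0], [0, 0, 0], 0],
    [[-0.15, -0.135, 0], [0, 0, 0], 0],
    [[-0.185, -0.167, 0], [0, 0, 0], 0],
  ],
)

```text
time: 1.6
tool_pos: [0.6297, 0.02, 0.2995]
tool_rot: [3.141, -0.001, 3.068]
contact_force: [1.7, 0.7, 0.6]
opening: 0.0
grip_force: 0.0
```

Run:
```python
from h import *
delta(w(-.057,0,.24),orient())
for th in(.48,.36,.24,.12,.06,.015): print(th, -(.095-.170*np.cos(th)+.036*np.sin(th))+.095-.095, .112+.170*np.sin(th)+.036*np.cos(th))
```

```text
at [0.6297 0.02   0.2995] case out,y [-0.0174  0.0328] t 1.6 f [1.7293 0.7202 0.5519] op 4.5861842589973935e-05
shift [-0.0397 -0.0327  0.0595] turn [ 0.0003 -0.0008 -0.0039]
0.48 0.03916508655298495 0.22243427706210633
0.36 0.051420587627345665 0.20557890530917095
0.24 0.061570161173468224 0.18737761358728597
0.12 0.06946782863275619 0.1680921861298555
0.06 0.07253538755572472 0.15812910053917295
0.015 0.07444089560836328 0.1505458544520127
```

arm_command(
  moves=[
    [[-0.04, -0.033, 0.01], [0, 0, 0], 0],
    [[-0.04, -0.033, 0.03], [0, 0, 0], 0],
    [[-0.04, -0.033, 0.05], [0, 0, 0], 0],
    [[-0.038, -0.033, 0.065], [0, 0, 0], 0],
    [[-0.036, -0.033, 0.08], [0, 0, 0], 0],
  ],
)

```text
time: 2.1
tool_pos: [0.6618, -0.0141, 0.2182]
tool_rot: [3.141, -0.002, 3.067]
contact_force: [-0.5, 0.0, 0.7]
opening: 0.0003
grip_force: 0.0
```

arm_command(
  moves=[
    [[0.007, 0, 0.012], [0, 0, 0], 0],
    [[0.013, 0, 0.024], [0, 0, 0], 0],
    [[0.018, 0, 0.035], [0, 0, 0], 0],
    [[0.023, 0, 0.046], [0, 0, 0], 0],
    [[0.026, 0, 0.054], [0, 0, 0], 0],
  ],
)

```text
time: 2.6
tool_pos: [0.6354, -0.0119, 0.165]
tool_rot: [3.141, -0.002, 3.068]
contact_force: [-0.7, 1.0, 1.5]
opening: 0.0012
grip_force: 0.7
```

Run:
```python
from h import *
delta(w(-.0206,0,.150),orient())
```

```text
at [ 0.6354 -0.0119  0.165 ] case out,y [-0.0253  0.0014] t 2.6 f [-0.6652  0.9782  1.4525] op 0.0011748879880548219
shift [ 0.0047 -0.0014  0.015 ] turn [ 0.0002 -0.0019 -0.0037]
```

arm_command(
  moves=[
    [[0.002, 0, 0.005], [0, 0, 0], 0],
    [[0.004, 0, 0.009], [0, 0, 0], 0],
    [[0.005, 0, 0.012], [0, 0, 0], 0],
    [[0.005, 0, 0.014], [0, 0, 0], 0],
    [[0.005, 0, 0.015], [0, 0, 0], 0],
  ],
)

```text
time: 3.1
tool_pos: [0.6315, -0.0116, 0.151]
tool_rot: [3.142, 0.0, 3.068]
contact_force: [-1.3, -0.0, 0.5]
opening: 0.0005
grip_force: 0.4
```

arm_command(
  moves=[
    [[0, 0, 0.001], [0, 0, 0], 0],
    [[0, 0, 0.002], [0, 0, 0], 0],
    [[0, 0, 0.003], [0, 0, 0], 0],
    [[0, 0, 0.003], [0, 0, 0], 0],
    [[0, 0, 0.003], [0, 0, 0], 0],
  ],
)

```text
time: 3.6
tool_pos: [0.6313, -0.0116, 0.148]
tool_rot: [3.141, 0.0, 3.068]
contact_force: [0.9, -0.8, -0.5]
opening: 0.0007
grip_force: 0.0
```

Run:
```python
from h import *
a=snap('side','s1.png')[120:285,135:300,::-1];b=snap('top','t1.png')[110:250,170:300,::-1]
a=cv2.resize(a,(400,400),interpolation=cv2.INTER_CUBIC);b=cv2.resize(b,(371,400),interpolation=cv2.INTER_CUBIC)
cv2.imwrite('pics/z2.png',np.hstack([a,b]))
```

```text
(no output)
```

View pics/z2.png

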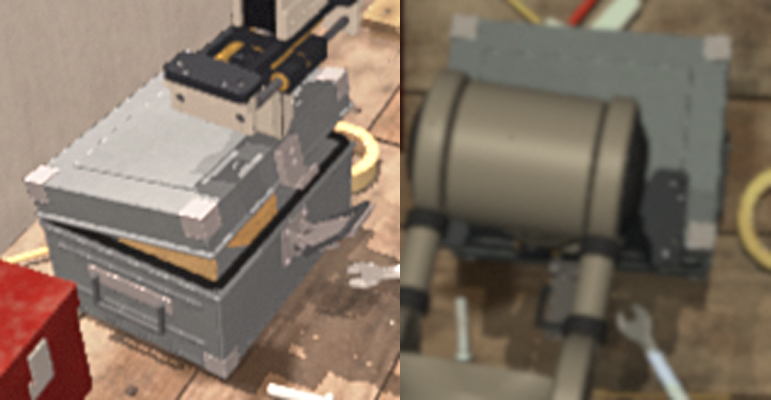

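z2 shows the lid nearly down, still about 20-25 mm open at the front. Its lower front-left corner is at crop (220,262), against the rim corner at (220,293). I'll project the TCP to compare.

Run:
```python
from h import *
s=robot.observe();print(s['tool_pos'],s['qvel'],s['contact_force'],s['time'])
R=Rn.from_euler('xyz',s['tool_rot'])
for d in(0,-.019,-.066,-.15):
  for y in(-.095,0,.095):
    p=np.array(s['tool_pos'])+R.apply([0,y,d]);q=proj('side',p);print(d,y,(q-[135,120])*400/165)
print('tri lid',onx('side',135+220/2.424,120+262/2.424,w(.0,0,0),[np.cos(PSI),np.sin(PSI),0]), onx('side',135+193/2.424,120+230/2.424,w(0,.12,0),[-np.sin(PSI),np.cos(PSI),0]))
```

```text
[ 0.6314 -0.0116  0.148 ] [-0.0005  0.0002  0.001   0.0016  0.0013  0.0008] [ 0.2808 -0.2855  0.0894] 3.7
0 -0.095 [322.609  113.6993]
0 0 [270.7337 168.0106]
0 0.095 [210.511  231.0614]
-0.019 -0.095 [322.8375  97.1402]
-0.019 0 [270.2518 150.9631]
-0.019 0.095 [209.0759 213.5782]
-0.066 -0.095 [323.4294  54.2604]
-0.066 0 [268.9995 106.664 ]
-0.066 0.095 [205.3314 167.9618]
-0.15 -0.095 [324.5919 -29.9491]
-0.15 0 [266.5218  19.013 ]
-0.15 0.095 [197.857  76.908]
tri lid [0.6181 0.1043 0.1399] [0.6393 0.1067 0.1682]
```

Run:
```python
import cv2
a=cv2.imread('pics/s1.png')[110:230,190:300]
cv2.imwrite('pics/z3.png',cv2.resize(a,None,fx=5,fy=5,interpolation=cv2.INTER_CUBIC))
```

```text
(no output)
```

View pics/z3.png

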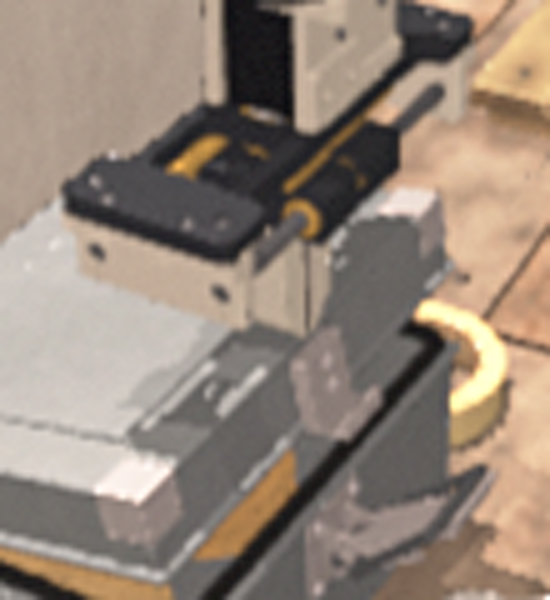

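z3 shows the fingers meeting the lid top near the keeper at (300,330), while the lid is still about 30 mm open. That doesn't fit a TCP height of 0.148. I'll lift off and look at the lid again.

arm_command(
  moves=[
    [[0, 0, -0.02], [0, 0, 0], 0],
    [[0, 0, -0.05], [0, 0, 0], 0],
    [[0, 0, -0.09], [0, 0, 0], 0],
    [[0, 0, -0.13], [0, 0, 0], 0],
    [[0, 0, -0.15], [0, 0, 0], 0],
  ],
)

```text
time: 4.2
tool_pos: [0.6322, -0.0117, 0.3023]
tool_rot: [-3.141, 0.006, 3.068]
contact_force: [-0.1, -0.2, 0.4]
opening: 0.0004
grip_force: 0.0
```

Run:
```python
from h import *
a=snap('side','s2.png')[60:285,135:320,::-1]
s=robot.observe();print(s['tool_pos'],s['contact_force'])
q=proj('side',s['tool_pos'])-[135,60];print('tcp crop',q*2.6)
for z in(.148,.108): print(z,[(proj('side',w(0,y,z))-[135,60])*2.6 for y in(.12,-.12)])
cv2.imwrite('pics/z4.png',cv2.resize(a,None,fx=2.6,fy=2.6,interpolation=cv2.INTER_CUBIC))
```

```text
[ 0.6329 -0.0118  0.3046] [-0.907   0.2652  1.9421]
tcp crop [283.8184 167.9308]
0.148 [array([232.4482, 432.3514]), array([380.7043, 269.7088])]
0.108 [array([235.4377, 470.3036]), array([379.3157, 305.4921])]
```

View pics/z4.png

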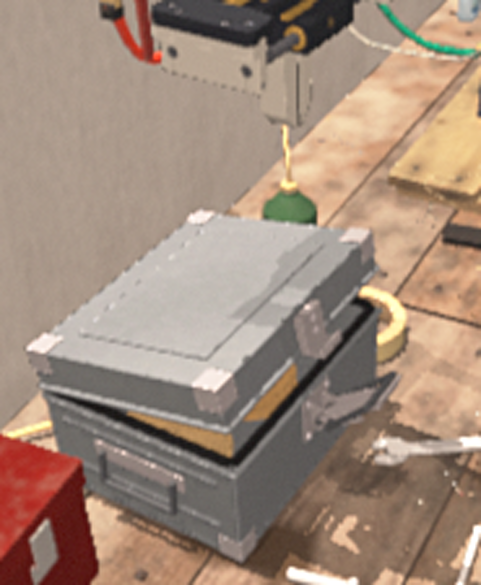

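z4 shows the lid still about 30 mm open. The fingertip is drawn at crop (285,123), but the reported TCP projects to (284,168). So the real fingertip seems to be about 28 mm above the reported TCP, and I'll check the offset along each axis.

Run:
```python
from h import *
a=robot.observe();print(a['tool_pos'],a['qpos'])
p=onplane('side',190+300/5,110+330/5,.174);print('contact on lid',p,case(p))
b=cv2.imread('pics/s2.png')
# tip ray vs tcp
o,d=ray('side',135+285/2.6,60+123/2.6);t=np.array([.632,-.0117,.3023])
for z in(.3023,.32,.33,.34): print(z,onplane('side',135+285/2.6,60+123/2.6,z))
# lid lower front-left corner: on arc about hinge
for th in(.1,.13,.16,.19):
    x=.095-.19*np.cos(th);z=.112+.19*np.sin(th); print(th,(proj('side',w(-.095-x,.12,z))-[135,60])*2.6,(proj('side',w(-.095-x-.036*np.sin(th),.12,z+.036*np.cos(th)))-[135,60])*2.6)
t1=robot.read_camera('top');cv2.imwrite('pics/t2.png',t1[:,:,::-1])
```

```text
[ 0.6329 -0.0118  0.3046] [-0.1397  0.4996  0.962   0.0001  1.6703 -1.6367]
contact on lid [ 0.6303 -0.0263  0.174 ] [-0.0212 -0.0133]
0.3023 [ 0.6665 -0.0789  0.3023]
0.32 [ 0.6502 -0.0483  0.32  ]
0.33 [ 0.6411 -0.031   0.33  ]
0.34 [ 0.6319 -0.0137  0.34  ]
0.1 [232.6846 448.3678] [225.769  411.5758]
0.13 [231.52   442.6445] [223.3221 405.1702]
0.16 [230.1567 436.8159] [220.6717 398.6976]
0.19 [228.5938 430.8876] [217.8192 392.1658]
```

arm_command(
  moves=[
    [[0, 0, 0.04], [0, 0, 0], 0],
    [[0, 0, 0.08], [0, 0, 0], 0],
    [[0, 0, 0.12], [0, 0, 0], 0],
    [[0, 0, 0.14], [0, 0, 0], 0],
    [[0, 0, 0.152], [0, 0, 0], 0],
  ],
)

```text
time: 4.8
tool_pos: [0.6292, -0.0113, 0.1422]
tool_rot: [3.141, -0.006, 3.068]
contact_force: [-1.3, -0.2, 1.4]
opening: 0.0003
grip_force: 0.3
```

arm_command(
  moves=[
    [[0.002, 0, 0.005], [0, 0, 0], 0],
    [[0.002, 0, 0.01], [0, 0, 0], 0],
    [[0.003, 0, 0.015], [0, 0, 0], 0],
    [[0.003, 0, 0.019], [0, 0, 0], 0],
    [[0.003, 0, 0.022], [0, 0, 0], 0],
  ],
)

```text
time: 5.3
tool_pos: [0.6285, -0.0114, 0.1243]
tool_rot: [3.142, 0.001, 3.068]
contact_force: [0.2, -1.0, 0.5]
opening: 0.0007
grip_force: 0.3
```

arm_command(
  moves=[
    [[0, 0, 0.002], [0, 0, 0], 0],
    [[0, 0, 0.003], [0, 0, 0], 0],
    [[0, 0, 0.004], [0, 0, 0], 0],
    [[0, 0, 0.005], [0, 0, 0], 0],
    [[0, 0, 0.005], [0, 0, 0], 0],
  ],
)

```text
time: 5.8
tool_pos: [0.6283, -0.0114, 0.1189]
tool_rot: [3.141, 0.0, 3.068]
contact_force: [0.2, -0.1, -0.1]
opening: 0.0008
grip_force: 0.0
```

arm_command(
  moves=[
    [[0, 0, 0.001], [0, 0, 0], 0],
    [[0, 0, 0.002], [0, 0, 0], 0],
    [[0, 0, 0.003], [0, 0, 0], 0],
    [[0, 0, 0.004], [0, 0, 0], 0],
    [[0, 0, 0.004], [0, 0, 0], 0],
  ],
)

```text
time: 6.3
tool_pos: [0.6283, -0.0114, 0.1151]
tool_rot: [3.142, 0.0, 3.068]
contact_force: [-0.7, 1.4, 0.4]
opening: 0.0002
grip_force: 0.3
```

Run:
```python
from h import *
a=snap('side','s3.png')[100:260,150:310,::-1]
s=robot.observe();print(s['tool_pos'],s['contact_force'],s['joint_efforts'])
cv2.imwrite('pics/z5.png',cv2.resize(a,None,fx=3.7,fy=3.7,interpolation=cv2.INTER_CUBIC))
```

```text
[ 0.6283 -0.0114  0.115 ] [-0.7697 -0.5804  1.5014] [ -0.0101 -54.4274 -23.8758  -0.029   -0.0805   0.0001]
```

View pics/z5.png

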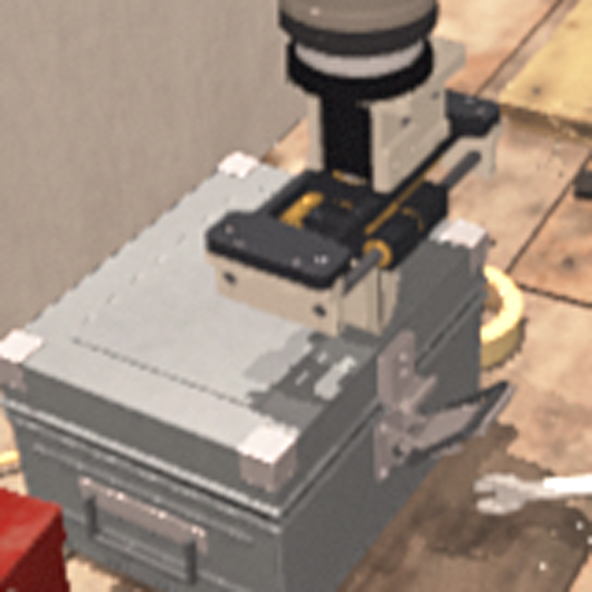

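z5 shows the lid nearly shut, with only a thin seam left along the front at (280,515). There is still no force from the seal, so I'll go down a little more.

arm_command(
  moves=[
    [[0, 0, 0.001], [0, 0, 0], 0],
    [[0, 0, 0.001], [0, 0, 0], 0],
    [[0, 0, 0.002], [0, 0, 0], 0],
    [[0, 0, 0.002], [0, 0, 0], 0],
    [[0, 0, 0.002], [0, 0, 0], 0],
  ],
)

```text
time: 6.85
tool_pos: [0.6282, -0.0114, 0.1141]
tool_rot: [-3.142, 0.0, 3.068]
contact_force: [-4.5, 0.4, 7.3]
opening: 0.0005
grip_force: 4.1
```

arm_command(
  moves=[
    [[0, 0, 0.001], [0, 0, 0], 0],
    [[0, 0, 0.001], [0, 0, 0], 0],
    [[0, 0, 0.002], [0, 0, 0], 0],
    [[0, 0, 0.002], [0, 0, 0], 0],
    [[0, 0, 0.002], [0, 0, 0], 0],
  ],
)

```text
time: 7.35
tool_pos: [0.6281, -0.0114, 0.1134]
tool_rot: [-3.141, 0.001, 3.068]
contact_force: [-7.0, 0.2, 14.9]
opening: 0.0007
grip_force: 7.6
```

```bash
cat >> h.py <<'E'
D=.0355
def tip(out,y,z,R): # reported TCP for wanted true fingertip
    return w(out,y,z)+R.apply([0,0,D])
def bar(a,L,r=.049):
    return .0145+.015*np.sin(a-.14)+r*np.sin(L), .084-.015*np.cos(a-.14)+r*np.cos(L)
E
python3 - <<'E'
from h import *
inS=lambda p:(proj('side',p)-[135,120])*3.6
inT=lambda p:(proj('top',p)-[170,100])*4
for a in(2.1,2.2,2.3,2.4):
    o,z=bar(a,2.95-a); to,tz=.0145+.076*np.sin(a)-.003*np.cos(a),.084-.076*np.cos(a)+.003*np.sin(a)
    print(a,'bar',o,z,'S',inS(w(o,.024,z)),inS(w(o,-.024,z)),'T',inT(w(o,.024,z)),inT(w(o,-.024,z)),'tipS',inS(w(to,.017,tz)),inS(w(to,-.017,tz)),'T',inT(w(to,.0,tz)))
print('keeper/front T',inT(w(0,0,.108)))
R=orient()
delta(tip(.03,0,.2,R),R)
E
```

```text
2.1 bar 0.06519091266369686 0.12203095062018644 S [512.32   352.7645] [549.7096 304.996 ] T [193.3197 498.8063] [270.1853 505.8   ] tipS [543.6998 351.3287] [569.7358 317.0176] T [228.7804 528.6115]
2.2 bar 0.06114090950338298 0.12690160128073125 S [506.2503 344.119 ] [543.9342 296.5938] T [193.1994 491.9336] [270.3544 498.9438] tipS [537.9713 341.0029] [564.2362 306.876 ] T [228.6008 521.9827]
2.3 bar 0.05662488579274621 0.13134359332266293 S [499.4218 335.7325] [537.4099 288.4664] T [193.2212 484.2913] [270.6363 491.3143] tipS [531.1875 330.8721] [557.6946 296.9467] T [228.5806 514.2857]
2.4 bar 0.051687964147904206 0.13531254382982583 S [491.9111 327.7036] [530.2095 280.7088] T [193.3862 475.9582] [271.029  482.9899] tipS [523.4231 321.0594] [550.1825 287.35  ] T [228.7224 505.5947]
keeper/front T [243.459  400.2846]
at [ 0.6281 -0.0114  0.1134] case out,y [-0.018   0.0014] t 7.35 f [-6.9808  0.2029 14.9439] op 0.0006800402954654301
shift [ 0.048  -0.0016 -0.0512] turn [-0.0002  0.0011 -0.0036]
```

arm_command(
  moves=[
    [[0, 0, -0.03], [0, 0, 0], 0.09],
    [[0.01, 0, -0.05], [0, 0, 0], 0.09],
    [[0.04, 0, -0.05], [0, 0, 0], 0.09],
    [[0.073, -0.0015, -0.05], [0, 0, 0], 0.09],
    [[0.073, -0.0015, -0.05], [0, 0, 0], 0.09],
  ],
)

```text
time: 7.85
tool_pos: [0.5516, -0.007, 0.1607]
tool_rot: [3.141, -0.003, 3.068]
contact_force: [-0.4, 1.0, -0.5]
opening: 0.0361
grip_force: 0.0
```

arm_command(
  moves=[
    [[0, 0, 0], [0, 0, 0], 0.09],
    [[0, 0, 0], [0, 0, 0], 0.09],
    [[0, 0, 0], [0, 0, 0], 0.09],
    [[0, 0, 0], [0, 0, 0], 0.09],
    [[0, 0, 0], [0, 0, 0], 0.09],
  ],
)

```text
time: 8.35
tool_pos: [0.5558, -0.0075, 0.1608]
tool_rot: [3.141, -0.0, 3.068]
contact_force: [0.7, 0.2, -0.2]
opening: 0.0756
grip_force: 0.0
```

Run:
```python
from h import *
R=orient()
delta(tip(.054,0,.1,R),R)
```

```text
at [ 0.5558 -0.0075  0.1608] case out,y [0.0544 0.0002] t 8.35 f [ 0.7419  0.2483 -0.2283] op 0.07560319875985987
shift [-0.0004 -0.0002  0.0963] turn [ 0.0001 -0.0001 -0.0038]
```

arm_command(
  moves=[
    [[0, 0, 0.0], [0, 0, 0], 0.09],
    [[0, 0, 0.02], [0, 0, 0], 0.09],
    [[0, 0, 0.04], [0, 0, 0], 0.09],
    [[0, 0, 0.055], [0, 0, 0], 0.09],
    [[0, 0, 0.065], [0, 0, 0], 0.09],
  ],
)

```text
time: 8.85
tool_pos: [0.555, -0.0074, 0.0948]
tool_rot: [3.141, -0.001, 3.068]
contact_force: [-0.7, 0.1, 0.1]
opening: 0.0902
grip_force: 0.0
```

arm_command(
  moves=[
    [[0, 0, 0.01], [0, 0, 0], 0.09],
    [[0, 0, 0.02], [0, 0, 0], 0.09],
    [[0, 0, 0.03], [0, 0, 0], 0.085],
    [[0, 0, 0.031], [0, 0, 0], 0.08],
    [[0, 0, 0.031], [0, 0, 0], 0.075],
  ],
)

```text
time: 9.35
tool_pos: [0.5554, -0.0075, 0.0649]
tool_rot: [3.142, -0.0, 3.068]
contact_force: [-0.3, 0.5, 0.2]
opening: 0.0769
grip_force: 0.0
```

arm_command(
  moves=[
    [[0, 0, 0], [0, 0, 0], 0.07],
    [[0, 0, 0], [0, 0, 0], 0.06],
    [[0, 0, 0], [0, 0, 0], 0.05],
    [[0, 0, 0], [0, 0, 0], 0.05],
    [[0, 0, 0], [0, 0, 0], 0.05],
  ],
  squeeze=4,
)

```text
time: 9.85
tool_pos: [0.5554, -0.0056, 0.0653]
tool_rot: [3.139, 0.0, 3.068]
contact_force: [-0.3, 8.7, 0.8]
opening: 0.0542
grip_force: 4.0
```

Run:
```python
from h import *
a=snap('side','s4.png')[100:260,150:310,::-1]
print(robot.observe()['opening'],robot.observe()['grip_force'])
cv2.imwrite('pics/z6.png',cv2.resize(a,None,fx=3.7,fy=3.7,interpolation=cv2.INTER_CUBIC))
```

```text
0.054243093561569276 4.001725567504764
```

arm_command(
  moves=[
    [[0, 0.003, 0], [0, 0, 0], 0.05],
    [[-0.004, 0.003, -0.003], [0, 0, 0], 0.05],
    [[-0.008, 0.003, -0.005], [0, 0, 0], 0.05],
    [[-0.012, 0.003, -0.007], [0, 0, 0], 0.05],
    [[-0.017, 0.003, -0.008], [0, 0, 0], 0.05],
  ],
)

```text
time: 10.4
tool_pos: [0.573, -0.0062, 0.0734]
tool_rot: [-3.141, 0.0, 3.068]
contact_force: [-0.9, -4.0, 1.2]
opening: 0.0534
grip_force: 4.0
```

arm_command(
  moves=[
    [[-0.004, 0, -0.001], [0, 0, 0], 0.05],
    [[-0.008, 0, -0.001], [0, 0, 0], 0.05],
    [[-0.011, 0, -0.001], [0, 0, 0], 0.05],
    [[-0.015, 0, 0], [0, 0, 0], 0.05],
    [[-0.017, 0, 0.001], [0, 0, 0], 0.05],
  ],
)

```text
time: 10.9
tool_pos: [0.5902, -0.0073, 0.0721]
tool_rot: [-3.141, 0.001, 3.068]
contact_force: [-0.9, -5.2, 2.0]
opening: 0.054
grip_force: 4.0
```

Run:
```python
from h import *
a=snap('side','s5.png')[100:260,150:310,::-1]
s=robot.observe();print(s['opening'],s['grip_force'],s['tool_pos'],case(s['tool_pos']),s['contact_force'])
cv2.imwrite('pics/z7.png',cv2.resize(a,None,fx=3.7,fy=3.7,interpolation=cv2.INTER_CUBIC))
```

```text
0.05385189122608926 4.002559849759564 [ 0.5902 -0.0073  0.0718] [0.0201 0.0028] [-0.8194 -4.8685  1.4007]
```

View pics/z7.png

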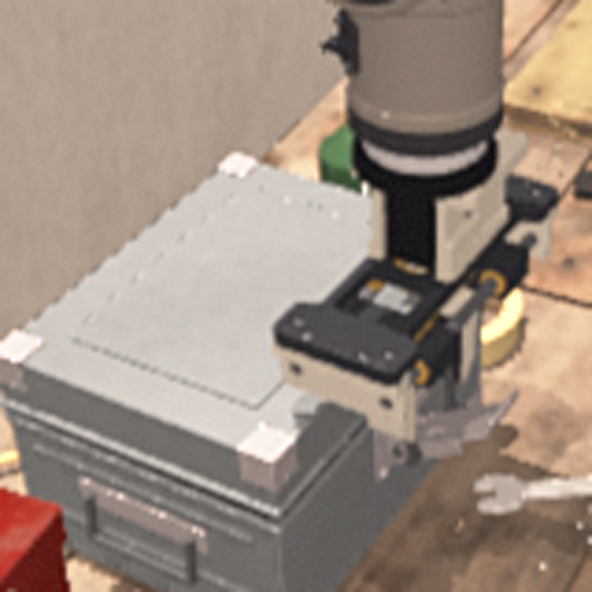

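z7 shows the gripper holding the loop upright at the lid front by the keeper, around (400,440), with the lid shut. By my reckoning the bar is over the gap, so I'll release it and back off upwards.

arm_command(
  moves=[
    [[-0.002, -0.001, 0], [0, 0, 0], 0.05],
    [[-0.002, -0.001, 0], [0, 0, 0], 0.06],
    [[-0.002, -0.001, 0], [0, 0, 0], 0.07],
    [[-0.002, -0.001, 0], [0, 0, 0], 0.08],
    [[-0.002, -0.001, 0], [0, 0, 0], 0.09],
  ],
)

```text
time: 11.45
tool_pos: [0.5914, -0.0078, 0.072]
tool_rot: [3.141, 0.0, 3.068]
contact_force: [0.1, -0.0, 0.0]
opening: 0.0797
grip_force: 0.0
```

arm_command(
  moves=[
    [[0, 0, 0], [0, 0, 0], 0.09],
    [[0, 0, 0], [0, 0, 0], 0.09],
    [[0, 0, -0.04], [0, 0, 0], 0.09],
    [[0, 0, -0.08], [0, 0, 0], 0.09],
    [[0, 0, -0.12], [0, 0, 0], 0.09],
  ],
)

```text
time: 11.95
tool_pos: [0.5911, -0.0081, 0.1933]
tool_rot: [3.141, -0.001, 3.068]
contact_force: [0.8, -0.4, 0.2]
opening: 0.09
grip_force: 0.0
```

arm_command(
  moves=[
    [[0.04, 0, -0.02], [0, 0, 0], 0],
    [[0.08, 0, -0.02], [0, 0, 0], 0],
    [[0.12, 0, -0.02], [0, 0, 0], 0],
    [[0.16, 0, -0.02], [0, 0, 0], 0],
    [[0.18, 0, -0.02], [0, 0, 0], 0],
  ],
)

```text
time: 12.45
tool_pos: [0.4089, 0.0056, 0.2121]
tool_rot: [3.141, -0.001, 3.068]
contact_force: [1.0, -0.2, 0.3]
opening: 0.0547
grip_force: 0.0
```

Run:
```python
from h import *
cv2.imwrite('pics/s6.png',robot.read_camera('side')[:,:,::-1])
a=cv2.imread('pics/s6.png');b=cv2.imread('pics/s5.png')
# dump numeric check: model bar at rest and its pixels
for aa in(2.15,2.25,2.35):
    so,sz=bar(aa,0,0);L=np.arcsin((.012-so)/.049);o,z=bar(aa,L);print(aa,L,o,z,[proj('side',w(o,y,z)) for y in(.024,-.024)],[proj('side',w(so,y,sz)) for y in(.024,-.024)])
R=orient(.6)
delta(tip(.10,0,.16,R),R)
```

```text
2.15 -0.3342798292101799 0.012 0.1366659776796959 [array([254.903 , 204.3303]), array([265.9886, 191.7411])] [array([261.5926, 223.0868]), array([272.1529, 210.1386])]
2.25 -0.31909728096776235 0.012 0.13822822301297702 [array([254.8959, 203.7627]), array([265.9942, 191.1805])] [array([261.3067, 222.5257]), array([271.8839, 209.5897])]
2.35 -0.3012408712684421 0.012 0.13974183133436852 [array([254.889 , 203.2115]), array([265.9997, 190.6361])] [array([260.9681, 221.9698]), array([271.563 , 209.0474])]
at [0.4073 0.0059 0.2122] case out,y [0.2034 0.0032] t 12.5 f [-1.0254  1.5322 -0.0496] op 0.05071479718194876
shift [-0.1237 -0.0028  0.0813] turn [-0.0008 -0.6019 -0.0034]
```

Run:
```python
from h import *
g=[cv2.cvtColor(cv2.imread(f'pics/{n}.png'),cv2.COLOR_BGR2GRAY).astype(int) for n in('s3','s6')]
d=g[1]-g[0]
print('cols 246-290 rows 184-236'); 
for r in range(184,236,2): print(r,' '.join('%4d'%v for v in d[r,246:292:2]))
```

```text
cols 246-290 rows 184-236
184   12   13   31   77   41   78   94   67   -5   -3   -3   -4   -5   12   -5   -4    0   -2   -6   -6   -2   -2   -3
186   19   18   37   69   41   95   73   -7   -4   -3   -3   -4   16   -6   -6   -3   -1   -3   -6   -3   -2   -1   -5
188   61   34   39   57   84   77   23    4   -4   -6   -6   11    2   -2   -2   -5   -4   -5   -2   -1   -2   -7   -4
190   94   93   88   68   83   13  113  116   28   -7    8   12   -5   -1   -4   -2   -4    1   -1   -4   -6   -1   -6
192   92   94   97   87   13  113  110   45   -7   13   11   -6   -4   -6   -5   -3   -8   11    1   -5   -4   -4   -3
194   66   70   74   15  113  112   56   -3   11    6  -17   -8   -4   -3   -1   -5   -4    1   -2   -5   -5   -6   -2
196   69   70   16   52  112   72   -1   -5    7    0  -33   -8   -1   -1   -3   -3   -2    1   -2   -7   -3   -4   -9
198   54   17   -9   -5    5   -6   -6   -9    1   -5  -18   -8   -4   -4   -3   -3   -6   -4    3    6    7   -4   -8
200   21   -9   -2   -7    4   -9  -28  -48   -6   -5    8   -7   -7   -5   -2   -2   -6   16   18   17   16   16    3
202
[... 1319 characters left out ...]
    0   -5   -5   -4  -10    0    9   19    4   -9   -4   16   18   23   22   12   -4   65   69   71   65
226   -2   -5   -4   -5    9   -1   -3   -5  -10   -5   -4   -7   15   23   19   21   23   -5   26   70   66   67   70
228   -5   -4   -3   -3    4   -5   -6   -6   -2   -2   -5    3   22   21   23   24   21   69   82   66   78   67   71
230   -5   -5   -5   -7   -5   -5   -4   -4    2   -2   -7   18    5   -3   24   21   80   73   69   60   50   34   51
232   -3    0   -6   -3    2    1   -4   -3   -4   -6   -2   -3    6    1    7   20    3   -5    1   90   87   82   58
234   -4   -2   -4   -5   -5   -1    0   -2   -4   -3   -4   -5   11   14   -6   37   96  116  106   90   82   81   86
```

The difference image shows a new dark leg from (260,220) to (254,207), with the bar running on to about (266,196). That is where a loop leaning on the riser behind the lip should be. Next I tilt the tool for the lever.

arm_command(
  moves=[
    [[0, 0, 0], [0, -0.15, 0], 0],
    [[0, 0, 0], [0, -0.3, 0], 0],
    [[0, 0, 0], [0, -0.45, 0], 0],
    [[0, 0, 0], [0, -0.6, 0], 0],
    [[0, 0, 0], [0, -0.75, 0], 0],
  ],
)

```text
time: 13.0
tool_pos: [0.4124, 0.0093, 0.212]
tool_rot: [3.132, 0.708, 3.072]
contact_force: [0.9, 2.0, -0.4]
opening: 0.0101
grip_force: 0.0
```

Run:
```python
from h import *
R=orient(.8)
print('wanted dir',R.apply([0,0,1]),'now',Rn.from_euler('xyz',robot.observe()['tool_rot']).apply([0,0,1]))
delta(tip(.085,0,.18,R),R)
```

```text
wanted dir [ 0.7156 -0.0502 -0.6967] now [ 0.6491 -0.0359 -0.7598]
at [0.4124 0.0093 0.212 ] case out,y [0.1985 0.0069] t 13.0 f [ 0.8578  1.9534 -0.383 ] op 0.010146563812119008
shift [-0.0688 -0.0082  0.1334] turn [ 0.0096 -0.0923 -0.0005]
```

arm_command(
  moves=[
    [[-0.014, -0.002, 0.026], [0, -0.04, 0], 0],
    [[-0.028, -0.003, 0.052], [0, -0.08, 0], 0],
    [[-0.042, -0.005, 0.08], [0, -0.09, 0], 0],
    [[-0.056, -0.007, 0.106], [0, -0.09, 0], 0],
    [[-0.068, -0.008, 0.133], [0, -0.09, 0], 0],
  ],
)

```text
time: 13.5
tool_pos: [0.527, -0.028, 0.1801]
tool_rot: [3.078, 0.78, 3.058]
contact_force: [1.2, -1.5, 0.7]
opening: 0.0007
grip_force: 0.0
```

Run:
```python
from h import *
im=robot.read_camera('side');s=robot.observe()
R=orient(.8);delta(tip(.085,0,.18,R),R)
o=np.array([170,90]);k=3.8
R0=Rn.from_euler('xyz',s['tool_rot']);p=np.array(s['tool_pos'])
print('rep',(proj('side',p)-o)*k,'A',(proj('side',p-R0.apply([0,0,D]))-o)*k,'B',(proj('side',p+[0,0,D])-o)*k)
for a in(1.9,2.1,2.3):
    print(a,[(proj('side',w(.0145+.076*np.sin(a),y,.084-.076*np.cos(a)))-o)*k for y in(.017,-.017)])
c=im[90:245,170:320,::-1];cv2.imwrite('pics/z8.png',cv2.resize(c,None,fx=k,fy=k,interpolation=cv2.INTER_CUBIC))
```

```text
at [ 0.5321 -0.031   0.1797] case out,y [ 0.0764 -0.0249] t 13.55 f [ 3.7355 -4.8401  0.6017] op 0.00039423902178425897
shift [0.0057 0.0232 0.0305] turn [ 0.0522 -0.0199 -0.0204]
rep [471.1097 360.3604] A [518.3244 334.8204] B [474.6021 306.83  ]
1.9 [array([447.6098, 509.929 ]), array([474.6419, 473.3948])]
2.1 [array([438.2146, 487.4411]), array([465.6985, 451.2476])]
2.3 [array([424.2488, 465.1362]), array([452.2504, 429.3667])]
```

View pics/z8.png

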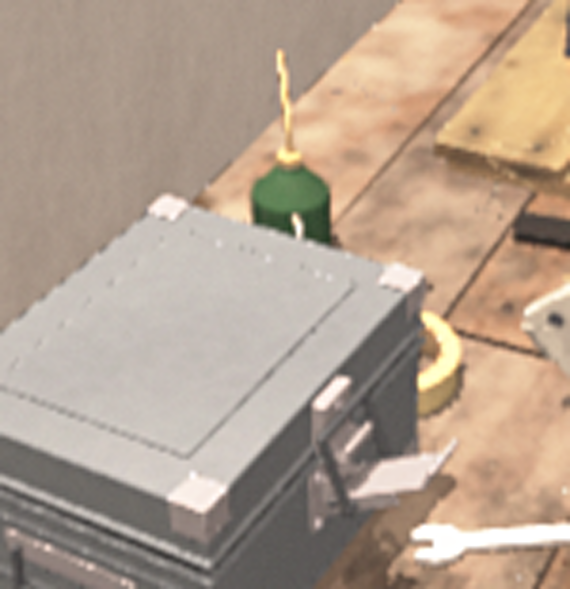

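z8 shows the loop standing behind the keeper lip at (355,440) and the lever's end at (430-457, 440-475), so the lever is at about 2.15-2.2. The gripper only just enters at the right edge, (525,320), and the reported pose is off sideways. I'll let it settle and measure it numerically.

arm_command(
  moves=[
    [[0, 0, 0], [0, 0, 0], 0],
    [[0, 0, 0], [0, 0, 0], 0],
    [[0, 0, 0], [0, 0, 0], 0],
    [[0, 0, 0], [0, 0, 0], 0],
    [[0, 0, 0], [0, 0, 0], 0],
  ],
)

```text
time: 14.05
tool_pos: [0.5262, -0.0271, 0.1808]
tool_rot: [3.085, 0.78, 3.069]
contact_force: [-0.4, 0.2, 0.6]
opening: 0.0002
grip_force: 0.0
```

Run:
```python
from h import *
im=robot.read_camera('side');s=robot.observe();cv2.imwrite('pics/s8.png',im[:,:,::-1])
R=orient(.8);delta(tip(.085,0,.18,R),R);print(s['qpos'],s['tool_rot'])
R0=Rn.from_euler('xyz',s['tool_rot']);p=np.array(s['tool_pos'])
for d in(0,-D,-D-.019,-D-.066):print(d,proj('side',p+R0.apply([0,0,d])))
b=cv2.imread('pics/s0.png');d=np.abs(im[:,:,::-1].astype(int)-b).sum(2)>60
d=cv2.morphologyEx(d.astype(np.uint8),cv2.MORPH_OPEN,np.ones((3,3)))
for r in range(100,250,6):
    c=np.where(d[r,285:])[0]+285
    if len(c):print(r,c.min(),c.max(),len(c))
```

```text
at [ 0.5262 -0.0272  0.1807] case out,y [ 0.0825 -0.0215] t 14.1 f [ 0.088  -0.2147 -0.5018] op 0.0004310071962787701
shift [0.0017 0.0196 0.0353] turn [ 0.0544 -0.0198 -0.0025]
[-0.3861  0.0403  2.2856  1.3143  0.283  -3.1046] [3.0853 0.7801 3.0688]
0 [295.9805 186.2423]
-0.0355 [308.5582 179.4964]
-0.05449999999999999 [315.6094 175.7146]
-0.1015 [334.0965 165.7992]
100 405 511 92
106 394 511 94
112 384 500 97
118 370 508 74
124 350 496 68
130 352 509 83
136 349 496 77
142 333 429 82
148 329 420 88
154 326 410 68
160 323 395 66
166 317 370 53
172 308 359 50
178 312 355 43
184 315 353 34
190 340 354 15
196 336 353 17
202 332 340 7
208 286 288 3
220 285 287 3
238 348 350 3
244 351 375 24
```

The gripper's leftmost pixel is (308,175), which matches a 35 mm offset along the tool axis at (308.6,179.5). But q5 is at its lower limit and the wrist has swung round, so this tilt is too steep. About 0.5 rad is still enough to keep the gripper body clear, so I'll reduce it.

Run:
```python
from h import *
R=orient(.5);delta(tip(.09,0,.18,R),R)
```

```text
at [ 0.5262 -0.0272  0.1807] case out,y [ 0.0825 -0.0215] t 14.1 f [ 0.088  -0.2147 -0.5018] op 0.0004310071962787701
shift [0.0157 0.0198 0.0305] turn [0.0543 0.2801 0.0057]
```

arm_command(
  moves=[
    [[0.0, 0, 0], [0, 0.14, 0], 0],
    [[0, 0, 0], [0, 0.28, 0], 0],
    [[0, 0, 0], [0, 0.28, 0], 0],
    [[0, 0, 0], [0, 0.28, 0], 0],
    [[0, 0, 0], [0, 0.28, 0], 0],
  ],
)

```text
time: 14.6
tool_pos: [0.5264, -0.0282, 0.1807]
tool_rot: [3.098, 0.497, 3.086]
contact_force: [-0.3, 0.8, -1.1]
opening: 0.0004
grip_force: 0.0
```

Run:
```python
from h import *
R=orient(.5);delta(tip(.09,0,.18,R),R);s=robot.observe();print(s['qpos'])
```

```text
at [ 0.5264 -0.0282  0.1807] case out,y [ 0.0823 -0.0225] t 14.6 f [-0.2818  0.7781 -1.1326] op 0.0004056798331806267
shift [0.0068 0.0209 0.0336] turn [ 0.0504 -0.0029  0.0123]
[-0.3119  0.0885  2.013   0.2985  0.5871 -2.049 ]
```

Back in a healthy range (q5 0.59). I'll correct to the approach pose above the lever.

arm_command(
  moves=[
    [[0.002, 0.004, 0.006], [0.01, 0, 0], 0],
    [[0.004, 0.008, 0.012], [0.02, 0, 0.005], 0],
    [[0.006, 0.014, 0.02], [0.04, 0, 0.01], 0],
    [[0.007, 0.021, 0.03], [0.05, 0, 0.012], 0],
    [[0.007, 0.021, 0.033], [0.05, 0, 0.012], 0],
  ],
)

```text
time: 15.1
tool_pos: [0.5363, -0.0044, 0.148]
tool_rot: [3.139, 0.498, 3.074]
contact_force: [-0.2, -0.3, 0.5]
opening: 0.0006
grip_force: 0.0
```

Run:
```python
from h import *
R=orient(.5);s=robot.observe();print(s['qpos'])
R0=Rn.from_euler('xyz',s['tool_rot']);p=np.array(s['tool_pos'])-R0.apply([0,0,D]);print('true tip',case(p),p[2])
# contact points on face at radius .062; tip centre so that flat end's contact is near
for a in(2.15,1.9,1.6,1.3,1.0,.7,.4,.2,0):
    r=.062;o=.0145+r*np.sin(a)+.003*np.cos(a);z=.084-r*np.cos(a)+.003*np.sin(a)
    # which end corner touches: tilt .5, end half width .0095 along (fwd cos, up sin)
    n=np.array([np.cos(a),np.sin(a)]) # outward face normal (out,z)
    t=np.array([-np.cos(.5),np.sin(.5)]) # leading direction along end face (out,z)
    c=np.array([o,z])-(-np.sign(n@t)*.0095*t)*1.0
    c=np.array([o,z])+np.sign(n@t)*.0095*t
    q=w(c[0],0,c[1])+R.apply([0,0,D]); print(a,c,'shift',R0.inv().apply(q-np.array(s['tool_pos'])))
delta(tip(.09,0,.18,R),R)
```

```text
[-0.1935  0.1546  2.0442  0.1439  0.4526 -1.8111]
true tip [0.0909 0.0018] 0.1792266782425658
2.15 [0.0564 0.125 ] shift [-0.0045 -0.0022  0.0641]
1.9 [0.0639 0.1114] shift [ 0.0085 -0.0022  0.0725]
1.6 [0.068  0.0934] shift [ 0.0208 -0.0023  0.0864]
1.3 [0.0667 0.0749] shift [ 0.0285 -0.0023  0.1033]
1.0 [0.0766 0.0485] shift [ 0.0498 -0.0023  0.1217]
0.7 [0.0651 0.034 ] shift [ 0.0466 -0.0024  0.14  ]
0.4 [0.0497 0.0235] shift [ 0.0381 -0.0025  0.1565]
0.2 [0.0381 0.0193] shift [ 0.0299 -0.0025  0.1658]
0 [0.0258 0.0174] shift [ 0.02   -0.0026  0.1732]
at [ 0.5363 -0.0044  0.148 ] case out,y [0.074 0.002] t 15.1 f [-0.2453 -0.2522  0.4716] op 0.000565272307800904
shift [-0.0013 -0.002  -0.0002] turn [ 0.0039 -0.0021  0.002 ]
```

arm_command(
  moves=[
    [[-0.003, -0.002, 0.02], [0, 0, 0], 0],
    [[-0.004, -0.002, 0.04], [0, 0, 0], 0],
    [[-0.003, -0.002, 0.058], [0, 0, 0], 0],
    [[0.002, -0.002, 0.067], [0, 0, 0], 0],
    [[0.009, -0.002, 0.073], [0, 0, 0], 0],
  ],
)

```text
time: 15.6
tool_pos: [0.5642, -0.0097, 0.0826]
tool_rot: [3.137, 0.493, 3.072]
contact_force: [0.5, 0.6, -0.2]
opening: 0.0006
grip_force: 0.3
```

arm_command(
  moves=[
    [[0.004, 0, 0.004], [0, 0, 0], 0],
    [[0.008, 0, 0.008], [0, 0, 0], 0],
    [[0.012, 0, 0.014], [0, 0, 0], 0],
    [[0.016, 0, 0.02], [0, 0, 0], 0],
    [[0.02, 0, 0.03], [0, 0, 0], 0],
  ],
)

```text
time: 16.1
tool_pos: [0.5662, -0.0112, 0.0649]
tool_rot: [3.13, 0.467, 3.072]
contact_force: [0.1, 0.2, 1.0]
opening: 0.0004
grip_force: 0.2
```

```bash
cat >> h.py <<'E'
def st():
    s=robot.observe();print('q',s['qpos'],'f',s['contact_force'],'rot',s['tool_rot'],'t',s['time'])
    R0=Rn.from_euler('xyz',s['tool_rot']);p=np.array(s['tool_pos'])-R0.apply([0,0,D]);print('true tip',case(p),p[2]);return s,R0
E
python3 - <<'E'
from h import *
st();im=robot.read_camera('side');cv2.imwrite('pics/s9.png',im[:,:,::-1])
R=orient(.5);delta(tip(.07,0,.048,R),R)
E
```

```text
q [-0.2005  0.3585  2.0468  0.2564  0.2833 -1.935 ] f [0.0538 0.1831 1.0375] rot [3.1296 0.4666 3.0725] t 16.1
true tip [ 0.0597 -0.0032] 0.09659305940458987
at [ 0.5665 -0.0114  0.064 ] case out,y [ 0.0434 -0.003 ] t 16.15 f [ 0.5466 -0.0277 -0.8787] op 0.0005219513598593113
shift [0.0297 0.0025 0.0379] turn [ 0.0125 -0.0344  0.0004]
```

Pitch is limited by q5 hitting its lower limit at this height. I'll fit the arm's kinematics from the logged poses to find a feasible wrist branch.

```bash
cat > k.py <<'E'
from h import *
from scipy.optimize import least_squares
RY=lambda a:Rn.from_euler('y',a); RZ=lambda a:Rn.from_euler('z',a)
def fk(q,k):
    T2=RZ(q[0])*RY(q[1]);T3=T2*RY(q[2]);T5=T3*RZ(q[3])*RY(q[4]);R=T5*RZ(q[5]+np.pi/2)
    return RZ(q[0]).apply([k[0],k[1],k[2]])+T2.apply([k[3],0,k[4]])+T3.apply([k[5],0,k[6]])+R.apply([0,0,k[7]]),R
data=[([1.081,.342,1.524,0,1.275,-.146],[.1767,.4939,.1864]),
([-.1397,.4996,.962,.0001,1.6703,-1.6367],[.6329,-.0118,.3046]),
([-.3861,.0403,2.2856,1.3143,.283,-3.1046],[.5262,-.0272,.1807]),
([-.3119,.0885,2.013,.2985,.5871,-2.049],[.5264,-.0282,.1807]),
([-.1935,.1546,2.0442,.1439,.4526,-1.8111],[.5363,-.0044,.148]),
([-.2005,.3585,2.0468,.2564,.2833,-1.935],[.5663,-.0113,.0645])]
K=least_squares(lambda k:np.concatenate([(fk(q,k)[0]-p) for q,p in data]+[1e-4*k]),[0,.076,.1,0,.4,0,.4,.3]).x
lo=np.array([-2.53,-.77,.04,-1,.28,-3.11]);hi=np.array([2.53,2.02,2.7,4.14,2.66,3.11])
def ik(p,R,q0):
    f=lambda q:np.r_[(fk(q,K)[0]-p)*10,(R.inv()*fk(q,K)[1]).as_rotvec()*3]
    s=least_squares(f,np.clip(q0,lo+1e-3,hi-1e-3),bounds=(lo,hi));return s.x,np.linalg.norm(s.fun)
E
python3 - <<'E'
from k import *
print(K,[np.linalg.norm(fk(q,K)[0]-p).round(4) for q,p in data]);print(fk(data[3][0],K)[1].as_euler('xyz'))
for b in(.3,.4,.5,.9,1.0,1.1,1.2):
  for o,z in((.0265,.034),(.06,.1)):
    for nm,yaw,q0 in(('n',np.pi+PSI,[-.2,.5,2,0,.4,-1.7]),('f',np.pi+PSI,[-.1,.3,2.2,3.1,.5,1.4]),('f2',PSI,[-.1,.3,2.2,3.1,.5,-1.7])):
        R=orient(b,yaw);q,e=ik(tip(o,0,z,R),R,q0);
        if e<.02: print(b,o,z,nm,q,e)
E
```

```text
[-0.0016  0.0763  0.2233  0.0003  0.5073  0.0467  0.3802  0.3591] [np.float64(0.0005), np.float64(0.0003), np.float64(0.0003), np.float64(0.0002), np.float64(0.0001), np.float64(0.0001)]
[3.0979 0.4973 3.0856]
0.3 0.0265 0.034 n [-0.1629  0.5459  1.8615  0.0649  0.4362 -1.7185] 1.7274157134264542e-15
0.3 0.0265 0.034 f2 [-0.1629  0.5459  1.8615  0.0649  0.4362  1.4231] 1.822252545273706e-15
0.3 0.06 0.1 n [-0.1698  0.3882  1.8939  0.0553  0.5615 -1.7131] 1.6701728335058509e-15
0.3 0.06 0.1 f2 [-0.1698  0.3882  1.8939  0.0553  0.5615  1.4285] 1.519031329568088e-13
0.4 0.06 0.1 n [-0.1771  0.3625  1.9836  0.1072  0.3996 -1.7683] 1.3436210569600454e-12
0.4 0.06 0.1 f2 [-0.1771  0.3625  1.9836  0.1072  0.3996  1.3733] 5.3177168476627e-15
0.9 0.0265 0.034 f [-0.2082  0.678   2.3284  2.9854  0.7662  1.5976] 6.957921752527238e-13
0.9 0.0265 0.034 f2 [-0.2082  0.678   2.3284  2.9854  0.7662 -1.544 ] 2.5589394738421624e-13
0.9 0.06 0.1 f [-0.2242  0.4561  2.3919  2.9303  0.6111  1.6484] 3.438370582637353e-13
0.9 0.06 0.1 f2 [-0.2242  0.4561  2.3919  2.9303  0.6111 -1.4932] 3.9623265144749017e
[... 380 characters left out ...]
 f [-0.225   0.8689  2.4145  2.9957  1.2402  1.5477] 9.129510986534063e-16
1.1 0.0265 0.034 f2 [-0.225   0.8689  2.4145  2.9957  1.2402 -1.5939] 9.368491222122757e-10
1.1 0.06 0.1 f [-0.2454  0.6538  2.5117  2.9682  1.1236  1.5662] 4.3324836882611345e-13
1.1 0.06 0.1 f2 [-0.2454  0.6538  2.5117  2.9682  1.1236 -1.5754] 5.58789831954348e-13
1.2 0.0265 0.034 f [-0.2324  0.9826  2.434   2.9895  1.4717  1.5266] 1.3434364846358873e-14
1.2 0.0265 0.034 f2 [-0.2324  0.9826  2.434   2.9895  1.4717 -1.6149] 7.564610205188841e-15
1.2 0.06 0.1 f [-0.2551  0.7879  2.5516  2.9664  1.3948  1.534 ] 3.650993060170499e-12
1.2 0.06 0.1 f2 [-0.2551  0.7879  2.5516  2.9664  1.3948 -1.6076] 4.831546564984371e-12
```

Run:
```python
from k import *
R1=orient(.4);
for o,z in((.13,.2),(.11,.17)):
    R2=orient(.95,PSI);qs,e=ik(tip(o,0,z,R1),R1,[-.2,.3,2,.1,.4,-1.7]);qe,e2=ik(tip(o,0,z,R2),R2,[-.2,.4,2.4,2.9,.6,-1.5]);print(o,z,qs,e,qe,e2)
np.set_printoptions(precision=3,suppress=True)
o,z=.13,.2;qs,_=ik(tip(o,0,z,R1),R1,[-.2,.3,2,.1,.4,-1.7]);R2=orient(.95,PSI);qe,_=ik(tip(o,0,z,R2),R2,[-.2,.4,2.4,2.9,.6,-1.5])
N=25
P=[fk(qs+(qe-qs)*i/N,K) for i in range(N+1)]
print(max((P[i][1].inv()*P[i+1][1]).magnitude() for i in range(N)), min(p[0][2] for p in P))
for c in range(5):
    p0,R0=P[5*c]
    print(c,[[R0.inv().apply(P[5*c+j][0]-p0).round(3).tolist(),(R0.inv()*P[5*c+j][1]).as_rotvec().round(3).tolist()] for j in range(1,6)])
delta(tip(.13,0,.2,R1),R1)
```

```text
0.13 0.2 [-0.1986  0.0826  2.0127  0.0825  0.6509 -1.7551] 5.6808867313524e-10 [-0.2834  0.063   2.4854  2.6653  0.3852 -1.2502] 5.512217003324005e-12
0.11 0.17 [-0.1916  0.1639  2.0157  0.0882  0.5665 -1.7574] 2.8956926932201496e-13 [-0.2646  0.2017  2.4848  2.8128  0.5089 -1.3954] 5.527713777436311e-12
0.1286155210873967 0.16071958642810824
0 [[[0.004, 0.021, 0.003], [-0.059, -0.003, 0.107]], [[0.006, 0.04, 0.004], [-0.116, -0.006, 0.216]], [[0.007, 0.058, 0.004], [-0.171, -0.007, 0.327]], [[0.006, 0.074, 0.004], [-0.224, -0.007, 0.439]], [[0.003, 0.089, 0.002], [-0.274, -0.007, 0.552]]]
1 [[[0.004, 0.013, 0.002], [-0.048, -0.001, 0.115]], [[0.006, 0.024, 0.002], [-0.094, -0.003, 0.231]], [[0.006, 0.035, 0.002], [-0.138, -0.005, 0.348]], [[0.004, 0.044, 0.002], [-0.18, -0.007, 0.467]], [[0.001, 0.051, 0.001], [-0.22, -0.009, 0.586]]]
2 [[[-0.0, 0.007, -0.0], [-0.039, -0.005, 0.12]], [[-0.002, 0.014, -0.001], [-0.077, -0.011, 0.24]], [[-0.006, 0.019, -0.002], [-0.114, -0.017, 0.361]], [[-0.012, 0.023, -0.004], [-0.15, -0.025, 0.483]], [[-0.019, 0.025, -0.006], [-0.185, -0.034, 0.605]]]
3 [[[-0.006, 0.006, -0.002], [-0.035, -0.011, 0.122]], [[-0.014, 0.011, -0.004], [-0.071, -0.022, 0.244]], [[-0.023, 0.014, -0.007], [-0.106, -0.035, 0.366]], [[-0.034, 0.017, -0.011], [-0.141, -0.049, 0.489]], [[-0.046, 0.019, -0.015], [-0.177, -0.063, 0.611]]]
4 [[[-0.011, 0.008, -0.003], [-0.037, -0.015, 0.122]], [[-0.023, 0.016, -0.007], [-0.074, -0.031, 0.244]], [[-0.037, 0.023, -0.011], [-0.112, -0.047, 0.365]], [[-0.053, 0.028, -0.017], [-0.151, -0.063, 0.487]], [[-0.069, 0.033, -0.022], [-0.192, -0.079, 0.608]]]
at [ 0.567 -0.011  0.064] case out,y [ 0.043 -0.003] t 16.15 f [ 0.547 -0.028 -0.879] op 0.0005219513598593113
shift [ 0.019  0.005 -0.125] turn [0.012 0.066 0.001]
```

arm_command(
  moves=[
    [[0, 0, -0.03], [0, 0, 0], 0],
    [[0.004, 0.001, -0.06], [0, 0.02, 0], 0],
    [[0.01, 0.003, -0.09], [0, 0.04, 0], 0],
    [[0.019, 0.005, -0.125], [0.012, 0.066, 0], 0],
    [[0.019, 0.005, -0.125], [0.012, 0.066, 0], 0],
  ],
)

```text
time: 16.65
tool_pos: [0.4939, -0.0026, 0.1716]
tool_rot: [-3.14, 0.406, 3.074]
contact_force: [0.5, 0.6, 0.3]
opening: 0.0
grip_force: 0.0
```

arm_command(
  moves=[
    [[0.004, 0.021, 0.003], [-0.059, -0.003, 0.107], 0],
    [[0.006, 0.04, 0.004], [-0.116, -0.006, 0.216], 0],
    [[0.007, 0.058, 0.004], [-0.171, -0.007, 0.327], 0],
    [[0.006, 0.074, 0.004], [-0.224, -0.007, 0.439], 0],
    [[0.003, 0.089, 0.002], [-0.274, -0.007, 0.552], 0],
  ],
)

```text
time: 17.15
tool_pos: [0.4975, 0.0866, 0.1639]
tool_rot: [2.665, 0.271, 2.499]
contact_force: [0.9, 0.3, -0.0]
opening: 0.0005
grip_force: 0.0
```

arm_command(
  moves=[
    [[0.004, 0.013, 0.002], [-0.048, -0.001, 0.115], 0],
    [[0.006, 0.024, 0.002], [-0.094, -0.003, 0.231], 0],
    [[0.006, 0.035, 0.002], [-0.138, -0.005, 0.348], 0],
    [[0.004, 0.044, 0.002], [-0.18, -0.007, 0.467], 0],
    [[0.001, 0.051, 0.001], [-0.22, -0.009, 0.586], 0],
  ],
)

```text
time: 17.65
tool_pos: [0.5193, 0.1269, 0.1853]
tool_rot: [2.388, -0.065, 2.015]
contact_force: [0.3, 0.3, 0.6]
opening: 0.0007
grip_force: 0.0
```

```bash
cat > path.py <<'E'
from k import *
import sys
np.set_printoptions(precision=3,suppress=True)
s,R0=st();q=np.array(s['qpos']);N=int(sys.argv[1])*5
R2=orient(.95,PSI);qe,_=ik(tip(.13,0,.2,R2),R2,[-.2,.4,2.4,2.9,.6,-1.5]);print(qe)
P=[fk(q+(qe-q)*i/N,K) for i in range(N+1)]
for c in range(N//5):
    p0,R0=P[5*c]
    print(c,[[R0.inv().apply(P[5*c+j][0]-p0).round(3).tolist(),(R0.inv()*P[5*c+j][1]).as_rotvec().round(3).tolist(),0] for j in range(1,6)])
E
python3 path.py 3
```

```text
q [-0.232  0.075  2.204  1.12   0.544 -1.553] f [0.286 0.303 0.62 ] rot [ 2.388 -0.065  2.015] t 17.65
true tip [0.12  0.118] 0.21111299102054046
[-0.283  0.063  2.485  2.665  0.385 -1.25 ]
0 [[[-0.0, 0.007, -0.0], [-0.039, -0.005, 0.12], 0], [[-0.003, 0.014, -0.001], [-0.077, -0.011, 0.24], 0], [[-0.006, 0.019, -0.002], [-0.114, -0.017, 0.361], 0], [[-0.012, 0.023, -0.004], [-0.149, -0.025, 0.482], 0], [[-0.019, 0.025, -0.006], [-0.184, -0.034, 0.604], 0]]
1 [[[-0.006, 0.006, -0.002], [-0.035, -0.011, 0.122], 0], [[-0.014, 0.011, -0.004], [-0.07, -0.022, 0.244], 0], [[-0.023, 0.015, -0.007], [-0.106, -0.035, 0.365], 0], [[-0.034, 0.017, -0.011], [-0.141, -0.048, 0.487], 0], [[-0.046, 0.019, -0.015], [-0.176, -0.063, 0.609], 0]]
2 [[[-0.011, 0.008, -0.003], [-0.037, -0.015, 0.122], 0], [[-0.023, 0.016, -0.007], [-0.074, -0.03, 0.243], 0], [[-0.037, 0.023, -0.011], [-0.112, -0.046, 0.365], 0], [[-0.053, 0.029, -0.016], [-0.151, -0.062, 0.486], 0], [[-0.069, 0.033, -0.022], [-0.191, -0.078, 0.606], 0]]
```

The arm follows the path exactly.

arm_command(
  moves=[
    [[0, 0.007, 0], [-0.039, -0.005, 0.12], 0],
    [[-0.003, 0.014, -0.001], [-0.077, -0.011, 0.24], 0],
    [[-0.006, 0.019, -0.002], [-0.114, -0.017, 0.361], 0],
    [[-0.012, 0.023, -0.004], [-0.149, -0.025, 0.482], 0],
    [[-0.019, 0.025, -0.006], [-0.184, -0.034, 0.604], 0],
  ],
)

```text
time: 18.15
tool_pos: [0.5407, 0.1142, 0.2054]
tool_rot: [2.328, -0.474, 1.549]
contact_force: [0.7, 0.9, 0.2]
opening: 0.0005
grip_force: 0.0
```

arm_command(
  moves=[
    [[-0.006, 0.006, -0.002], [-0.035, -0.011, 0.122], 0],
    [[-0.014, 0.011, -0.004], [-0.07, -0.022, 0.244], 0],
    [[-0.023, 0.015, -0.007], [-0.106, -0.035, 0.365], 0],
    [[-0.034, 0.017, -0.011], [-0.141, -0.048, 0.487], 0],
    [[-0.046, 0.019, -0.015], [-0.176, -0.063, 0.609], 0],
  ],
)

```text
time: 18.65
tool_pos: [0.5413, 0.0621, 0.2053]
tool_rot: [2.55, -0.834, 0.911]
contact_force: [-0.1, 0.2, 0.0]
opening: 0.0005
grip_force: 0.0
```

arm_command(
  moves=[
    [[-0.011, 0.008, -0.003], [-0.037, -0.015, 0.122], 0],
    [[-0.023, 0.016, -0.007], [-0.074, -0.03, 0.243], 0],
    [[-0.037, 0.023, -0.011], [-0.112, -0.046, 0.365], 0],
    [[-0.053, 0.029, -0.016], [-0.151, -0.062, 0.486], 0],
    [[-0.069, 0.033, -0.022], [-0.191, -0.078, 0.606], 0],
  ],
)

```text
time: 19.15
tool_pos: [0.5083, -0.0054, 0.1788]
tool_rot: [3.141, -0.947, -0.07]
contact_force: [0.2, -0.5, 0.0]
opening: 0.0001
grip_force: 0.0
```

Run:
```python
from k import *
s,R0=st();R=orient(.95,PSI)
p=np.array(s['tool_pos'])
for o,z in((.13,.2),(.09,.13),(.08,.11),(.075,.09),(.073,.07),(.067,.05),(.055,.036),(.045,.033),(.026,.030)):
    q,e=ik(tip(o,0,z,R),R,s['qpos']);print(o,z,'shift',R0.inv().apply(tip(o,0,z,R)-p),'turn',(R0.inv()*R).as_rotvec(),q[4],e)
# lever state from current image: dark/bright compare with s0 around lever tip
im=robot.read_camera('side');cv2.imwrite('pics/s10.png',im[:,:,::-1])
g=im.mean(2)
for r in range(186,232,3):print(r,g[r,262:300:2].astype(int))
for a in(1.2,1.4,1.6,1.8,2.1): print(a,[proj('side',w(.0145+.076*np.sin(a),y,.084-.076*np.cos(a))) for y in(.017,-.017)])
```

```text
q [-0.2887  0.0615  2.4853  2.6496  0.3827 -1.2387] f [ 0.2389 -0.4732  0.0401] rot [ 3.1415 -0.9473 -0.0695] t 19.15
true tip [ 0.1307 -0.0011] 0.19951664188485857
0.13 0.2 shift [ 0.0009 -0.0011  0.0003] turn [-0.0003  0.0027  0.0003] 0.38523876414191077 2.2445784308535803e-14
0.09 0.13 shift [-0.0326 -0.0011  0.0736] turn [-0.0003  0.0027  0.0003] 0.6666158865399587 3.1065348051409523e-10
0.08 0.11 shift [-0.043  -0.0011  0.0934] turn [-0.0003  0.0027  0.0003] 0.7359997212474652 8.862281291360397e-16
0.075 0.09 shift [-0.0563 -0.0011  0.1091] turn [-0.0003  0.0027  0.0003] 0.8104919016493936 7.542777757686257e-15
0.073 0.07 shift [-0.0714 -0.0011  0.1224] turn [-0.0003  0.0027  0.0003] 0.8882654264819074 9.373957949663931e-13
0.067 0.05 shift [-0.0841 -0.0011  0.139 ] turn [-0.0003  0.0027  0.0003] 0.9487889044790854 2.6072342788049355e-11
0.055 0.036 shift [-0.0885 -0.0011  0.1569] turn [-0.0003  0.0027  0.0003] 0.9618023232550127 5.6865239976343034e-11
0.045 0.033 shift [-0.0851 -0.001   0.1668] turn [-0.0003  0.0027  0.0003] 0.9409340106935621 1.9819736177663805e-11
0.026 0.03 
[... 1047 characters left out ...]
236 236 237 237 238 240 242 251 229 190 218 157
 153]
222 [220 235 242 239 238 237 237 238 238 237 237 237 237 232 194 215 171 168
 157]
225 [ 91  90 134 135 170 224 236 242 239 237 237 238 230 200 212 184 176 163
 164]
228 [ 78  83  97 108 123 129 139 120 123 209 225 226 206 241 191 187 188 166
 161]
231 [ 90  96  96 105 104 103 128 125 191 250 249 255 254 254 254 255 255 255
 255]
1.2 [array([286.3305, 241.5988]), array([293.2175, 231.8921])]
1.4 [array([288.3097, 237.4705]), array([295.2289, 227.7533])]
1.6 [array([289.074 , 232.5686]), array([296.0518, 222.8705])]
1.8 [array([288.5472, 227.0829]), array([295.6096, 217.4335])]
2.1 [array([285.3196, 218.274 ]), array([292.5522, 208.7494])]
```

Run:
```python
from k import *
s,R0=st();R=orient(.95,PSI);p=np.array(s['tool_pos'])
W=[(.07,.12),(.07,.106),(.0706,.084),(.0657,.066),(.0555,.0507),(.050,.039),(.0377,.0295),(.023,.027),(.017,.027)]
for o,z in W: print(o,z,R0.inv().apply(tip(o,0,z,R)-p).round(3))
```

```text
q [-0.2887  0.0613  2.488   2.6548  0.3812 -1.2379] f [-2.3022  0.7182 -1.2773] rot [-3.1353 -0.944  -0.08  ] t 19.2
true tip [ 0.1322 -0.0015] 0.19820483839579864
0.07 0.12 [-0.027 -0.002  0.096]
0.07 0.106 [-0.038 -0.002  0.104]
0.0706 0.084 [-0.056 -0.001  0.117]
0.0657 0.066 [-0.068 -0.001  0.131]
0.0555 0.0507 [-0.074 -0.001  0.149]
0.05 0.039 [-0.08  -0.001  0.16 ]
0.0377 0.0295 [-0.081 -0.001  0.176]
0.023 0.027 [-0.074 -0.001  0.189]
0.017 0.027 [-0.071 -0.001  0.194]
```

arm_command(
  moves=[
    [[-0.007, 0, 0.025], [0, 0, 0], 0],
    [[-0.014, 0, 0.05], [0, 0, 0], 0],
    [[-0.021, -0.001, 0.075], [0, 0, 0], 0],
    [[-0.027, -0.001, 0.096], [0, 0, 0], 0],
    [[-0.038, -0.001, 0.104], [0, 0, 0], 0],
  ],
)

```text
time: 19.7
tool_pos: [0.5733, -0.0077, 0.0875]
tool_rot: [3.134, -0.95, -0.057]
contact_force: [-0.2, 0.2, -0.5]
opening: 0.0007
grip_force: 0.0
```

arm_command(
  moves=[
    [[-0.008, 0, 0.006], [0, 0, 0], 0],
    [[-0.018, 0, 0.013], [0, 0, 0], 0],
    [[-0.024, 0, 0.02], [0, 0, 0], 0],
    [[-0.03, 0, 0.027], [0, 0, 0], 0],
    [[-0.033, 0, 0.036], [0, 0, 0], 0],
  ],
)

```text
time: 20.2
tool_pos: [0.5816, -0.0082, 0.0397]
tool_rot: [3.136, -0.949, -0.058]
contact_force: [0.5, 0.4, 0.7]
opening: 0.0004
grip_force: 0.2
```

Run:
```python
from k import *
s,R0=st();R=orient(.95,PSI);p=np.array(s['tool_pos'])
W=[(.0555,.0507),(.050,.039),(.0377,.0295),(.023,.027),(.017,.027)]
for o,z in W: print(o,z,R0.inv().apply(tip(o,0,z,R)-p).round(3))
im=robot.read_camera('side');cv2.imwrite('pics/s11.png',im[:,:,::-1])
```

```text
q [-0.2281  0.6358  2.4339  2.9695  0.8776 -1.5598] f [0.4519 0.4375 0.6506] rot [ 3.1358 -0.9485 -0.0581] t 20.2
true tip [0.0574 0.0012] 0.060382239838666495
0.0555 0.0507 [-0.007  0.001  0.007]
0.05 0.039 [-0.013  0.001  0.019]
0.0377 0.0295 [-0.014  0.001  0.034]
0.023 0.027 [-0.007  0.001  0.047]
0.017 0.027 [-0.004  0.001  0.052]
```

arm_command(
  moves=[
    [[-0.004, 0, 0.004], [0, 0, 0], 0],
    [[-0.008, 0, 0.008], [0, 0, 0], 0],
    [[-0.011, 0, 0.013], [0, 0, 0], 0],
    [[-0.013, 0, 0.019], [0, 0, 0], 0],
    [[-0.014, 0, 0.026], [0, 0, 0], 0],
  ],
)

```text
time: 20.75
tool_pos: [0.5957, -0.0096, 0.0152]
tool_rot: [3.136, -0.953, -0.06]
contact_force: [-0.9, -0.3, 3.2]
opening: 0.0005
grip_force: 1.1
```

arm_command(
  moves=[
    [[0, 0, 0.003], [0, 0, 0], 0],
    [[0.001, 0, 0.006], [0, 0, 0], 0],
    [[0.002, 0, 0.01], [0, 0, 0], 0],
    [[0.004, 0, 0.014], [0, 0, 0], 0],
    [[0.006, 0, 0.018], [0, 0, 0], 0],
  ],
)

```text
time: 21.25
tool_pos: [0.6132, -0.0106, 0.0092]
tool_rot: [3.137, -0.951, -0.06]
contact_force: [-2.1, 0.5, 0.3]
opening: 0.0009
grip_force: 0.4
```

arm_command(
  moves=[
    [[0, 0, 0.001], [0, 0, 0], 0],
    [[0.001, 0, 0.003], [0, 0, 0], 0],
    [[0.001, 0, 0.004], [0, 0, 0], 0],
    [[0.002, 0, 0.005], [0, 0, 0], 0],
    [[0.002, 0, 0.005], [0, 0, 0], 0],
  ],
)

```text
time: 21.75
tool_pos: [0.6184, -0.011, 0.0083]
tool_rot: [3.137, -0.952, -0.06]
contact_force: [0.3, 0.9, -0.1]
opening: 0.0004
grip_force: 0.1
```

Run:
```python
from k import *
s,R0=st();R=orient(.95,PSI);p=np.array(s['tool_pos'])
for o,z in [(.023,.027),(.017,.027)]: print(o,z,R0.inv().apply(tip(o,0,z,R)-p).round(3))
```

```text
q [-0.2098  0.737   2.3389  2.9911  0.8869 -1.5623] f [ 0.3469  0.9359 -0.0968] rot [ 3.1365 -0.9518 -0.0603] t 21.75
true tip [0.0205 0.001 ] 0.028908343987049855
0.023 0.027 [-0.003  0.001 -0.001]
0.017 0.027 [0.    0.001 0.004]
```

arm_command(
  moves=[
    [[0.001, 0, 0.001], [0, 0, 0], 0],
    [[0.002, 0, 0.002], [0, 0, 0], 0],
    [[0.003, 0, 0.003], [0, 0, 0], 0],
    [[0.003, 0, 0.004], [0, 0, 0], 0],
    [[0.003, 0, 0.004], [0, 0, 0], 0],
  ],
)

```text
time: 22.25
tool_pos: [0.6217, -0.0111, 0.0079]
tool_rot: [3.137, -0.949, -0.061]
contact_force: [-10.1, -1.1, 5.9]
opening: 0.0001
grip_force: 5.0
```

arm_command(
  moves=[
    [[0.001, 0, 0.001], [0, 0, 0], 0],
    [[0.001, 0, 0.002], [0, 0, 0], 0],
    [[0.002, 0, 0.003], [0, 0, 0], 0],
    [[0.002, 0, 0.003], [0, 0, 0], 0],
    [[0.002, 0, 0.003], [0, 0, 0], 0],
  ],
)

```text
time: 22.75
tool_pos: [0.6225, -0.011, 0.007]
tool_rot: [3.138, -0.945, -0.063]
contact_force: [-25.1, -1.4, 14.8]
opening: 0.0004
grip_force: 12.9
```

arm_command(
  moves=[
    [[-0.002, 0, -0.01], [0, 0, 0], 0],
    [[-0.002, 0, -0.03], [0, 0, 0], 0],
    [[-0.002, 0, -0.06], [0, 0, 0], 0],
    [[0.01, 0, -0.1], [0, 0, 0], 0],
    [[0.03, 0, -0.14], [0, 0, 0], 0],
  ],
)

```text
time: 23.25
tool_pos: [0.5287, -0.0049, 0.1129]
tool_rot: [3.138, -0.948, -0.062]
contact_force: [0.3, 0.1, 1.4]
opening: 0.0005
grip_force: 0.0
```

arm_command(
  moves=[
    [[0.02, 0, -0.03], [0, 0, 0], 0],
    [[0.04, 0, -0.06], [0, 0, 0], 0],
    [[0.05, 0, -0.08], [0, 0, 0], 0],
    [[0.05, 0, -0.08], [0, 0, 0], 0],
    [[0.05, 0, -0.08], [0, 0, 0], 0],
  ],
)

```text
time: 23.75
tool_pos: [0.4947, -0.0025, 0.2019]
tool_rot: [3.136, -0.954, -0.06]
contact_force: [0.8, -0.8, 0.8]
opening: 0.0007
grip_force: 0.0
```

Run:
```python
from k import *
st()
a=robot.read_camera('side')[:,:,::-1];cv2.imwrite('pics/s12.png',a);t=robot.read_camera('top')[:,:,::-1];cv2.imwrite('pics/t12.png',t)
g=a.astype(int).mean(2)
for r in range(186,250,3):print(r,g[r,240:296:2].astype(int))
for aa in(0,.2,.5): print(aa,[proj('side',w(.0145+r*np.sin(aa)+.003*np.cos(aa),y,.084-r*np.cos(aa))) for r in(0,.076) for y in(.017,-.017)])
so,sz=bar(0,0,0);print('swing',[proj('side',w(so,y,sz)) for y in(.024,-.024)],'bar',[proj('side',w(.0145,y,.118)) for y in(.024,-.024)])
```

```text
q [-0.3002 -0.0398  2.4797  2.4607  0.3044 -1.0536] f [ 0.8198 -0.777   0.8093] rot [ 3.1357 -0.9541 -0.0596] t 23.75
true tip [0.1446 0.0008] 0.2223876701756552
186 [191 180 165 189 190 187 189 190 189 190 127  87  91  92  91  95 111  99
  90  82 131 179 224 234 233 131 123 180]
189 [143 179 190 192 191 190 190 191 182 101 101  88  91  89 114 107 103  86
  86  79 228 237 237 203 125  97 177 200]
192 [192 191 191 190 190 191 192 146 173 245 232  98  92 119  98  97  87  88
  89  81 181 162 134 133 127 105 179 182]
195 [191 193 194 196 195 194 113 209 242 198 130  93 113 101  96  87  85  89
  88  85 143 146 141 125 107 145 174 181]
198 [196 197 197 196 176  88 132 218 144 123 119  85 102 100  86  90  86  85
  87  87 128 130 100 153 192 173 164 183]
201 [196 197 199 148  87  87 130 139 116 146 137  89 101  85  90  89  89  88
  88  87 173 179 192 196 180 186 186 189]
204 [198 195 114  88  90  89 128 140 118 115  86  82 221 183 103  89  89  88
  87  86 150 176 185 178 187 192 196 191]
207 [174  88  90  90  88  88 117 138 118  78  91 225 155  75  83  90  88  87
  92 113 151 173 162 187 189
[... 1468 characters left out ...]
88  87 105 107  79 141 142  93 115 101 102 102 100
 147 138 154 169 169 176 180 158 152 154]
249 [ 86  88  90  91  85  86 115 112 111 115 108  95 111 105 103  96  99 148
 158 184 188 187 182 185 176 170 166 170]
0 [array([258.9292, 221.6465]), array([266.4498, 212.5457]), array([259.0349, 245.8467]), array([266.1743, 236.616 ])]
0.2 [array([258.9053, 221.6372]), array([266.4263, 212.5369]), array([264.7703, 247.7635]), array([271.8204, 238.4198])]
0.5 [array([258.7826, 221.5896]), array([266.3057, 212.4917]), array([272.9802, 248.7602]), array([279.9253, 239.261 ])]
swing [array([255.355 , 227.7223]), array([265.9134, 214.8832])] bar [array([256.0094, 211.3979]), array([266.9195, 198.702 ])]
```

Run:
```python
from k import *
a=cv2.imread('pics/s0.png').astype(int);b=cv2.imread('pics/s12.png').astype(int);d=np.abs(a-b).max(2)
for n,(u,v,x,y) in dict(bolt=(240,275,275,295),bush=(215,284,238,306),spanner=(295,220,362,240),screwdr=(288,262,322,345),tape=(278,168,294,195)).items(): print(n,(d[v:y,u:x]>40).mean().round(3))
print(robot.hand_in())
```

```text
bolt 0.026
bush 0.0
spanner 0.003
screwdr 0.001
tape 0.104
the job is handed in; nothing more can be done
None
```

The lid is shut, the loop is hooked on the keeper and the lever is pressed flat past centre. It stayed flat after the arm let go, and I handed the job in at about 24 s. The side view showed no real change at the spanner, bush, bolt or screwdriver; about 10% of pixels changed around the tape, which I put down to the lid's movement and shadow and did not check further.

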